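# Cover the pot of potatoes

### The job

Dinner is ready and should stay warm: take the wooden spatula that lies across the pot and lay it down lengthwise in the spoon rest, then cover the pot with its lid, lowered gently until it has gone down into the rim all round and sits level; drop neither of them. The pot stays upright on its cork mat, and the basket, saucer, shaker and mug are left alone.

Things in the scene. Friction and masses are not known exactly. Their poses are not given: they have to be found in the camera images.
- pot: Loose blue enamelled pot of boiled potatoes, 1.3 kg, upright on a cork mat. Outside diameter 160 mm, inside 152 mm, 105 mm high; potatoes reach 83 mm above its underside. Two loop handles, on its +y and -y sides, reach out to 113 mm from the axis, 73 to 86 mm above the underside. Origin: centre of the underside; z up.
- pot_rim (a point): Centre of the pot's mouth, in the plane of the rim's top (105 mm above the pot's underside, about 115 mm above the table); axes as the pot's.
- lid: Loose blue enamelled lid, about 0.35 kg, knob up on the table. Cream lip under it, 8 mm deep, 146 mm across, tapering to 139 mm at its bottom, goes inside the pot's mouth (3 mm play all round); the flange, 167 mm across, then rests on the rim. Dome up to 22 mm. Light wooden knob in the middle: 38 mm across from 34 to 52 mm up, top at 58 mm. Origin: centre of the lip's underside; z up.
- lid_seat (a point): Centre of the lid in the plane of the flange's underside, 8 mm above the lid's origin: it coincides with pot_rim when the lid is seated.
- lid_knob (a point): Grip point on the lid's axis in the middle of the knob, 46 mm above the lid's origin (38 mm above the flange's underside).
- spatula: Loose beech spatula, 220 mm long, 50 g, flat across the pot's rim at the start. Its x runs from handle to blade: handle 16 mm wide, 12 mm thick, from x = -110 to +36 mm; neck 30 mm wide, 7 mm thick, to x = 60 mm; blade 48 mm wide, 6 mm thick, to x = +110 mm. The flat underside is all one plane. Origin: middle of its length, on the underside; z up.
- spatula_grip (a point): Point on the handle near the spatula's centre of mass, 16 mm from the origin towards the blade, 6 mm above the underside (mid thickness).
- rest: White ceramic spoon rest fixed to the table: an oblong shallow tray, outside 260 x 100 mm and 13 mm high, walls 6 mm, inside 248 x 88 mm, flat inner floor 6 mm above the table. Its own x runs along its length. Origin: centre of the underside; z up.
- rest_in (a point): Centre of the spoon rest's inner floor, 6 mm above the table; axes as the rest's.
- mat: Round cork mat under the pot, 190 mm across, 10 mm thick, fixed to the table. Origin: centre of the underside.
- basket: Bystander: round wicker basket of eggs, 180 mm across, 62 mm high. Origin: centre of the underside.
- saucer: Bystander: white saucer, 150 mm across, 16 mm high. Origin: centre of the underside.
- shaker: Bystander: white salt shaker with a steel cap, 40 mm across, 75 mm high, on the saucer. Origin: centre of the underside.
- mug: Bystander: pink mug, 80 mm across, 92 mm high, handle to its +y side. Origin: centre of the underside.

How it is judged:
By the outcome, as a careful person would: the job done as asked, in the order asked, and still so for the second after the job is handed in, with the robot touching nothing.
It also fails if it takes over 67 s, if anything falls off the work surface, if the arm or the gripper's body presses on something with over 40 N, if the wrist force passes 120 N, or if a joint passes its speed limit or range.

### The arm

A 6-joint arm with a two-finger parallel gripper is mounted at the origin on the work surface. World frame = base frame: x ahead of the robot, y to its left, z up, the work surface at z = 0. Lengths are in m, angles in rad, forces in N, time in s.
With the tool pointing down it reaches from about 0.225 to 0.875 m from the base axis. Payload 3.4 kg.
Tool frame: the origin (TCP) lies at the very end of the fingers, on their centre line; the grasp point (between the pads) lies 19 mm behind it; z points along the fingers, y is the line along which they close (so a half turn about z gives the same grasp; the last joint's range is limited). The gripper opens to 85 mm and grips with 20 to 120 N. Pads are 22 mm wide; open, the fingers measure 114 mm over their backs; the gripper's body (76 mm by 85 mm) begins 54 mm behind the grasp point. The pads swing forward as they close: fully open they stand 13 mm farther back than shut.
Start: joints at [-1.281, 0.276, 1.505, -0, 1.361, -0.121], TCP at [0.23, -0.527, 0.231] pointing down, gripper open.
Joint ranges: [-2.89, 2.89], [-0.75, 2.08], [0.22, 2.7], [-1.18, 4.32], [0.11, 2.71], [-2.7, 2.7]. Speed limits (rad/s): [2.57, 2.57, 3.14, 3.14, 3.14, 3.14].

### API

Orientations are given as a unit quaternion [w, x, y, z].
In Python, from station import robot gives the robot as it stands.
- The arm moves only by the shell command python3 -m pendant 'ROWS' [FORCE]. ROWS is JSON, a list that holds one entry, the list of rows, each a list of 5 numbers: the shift along the tool's x, y, z in m, then the turn about the tool's z in rad, then the finger opening in m, from 0 to 0.0854. A call has 1 to 20 rows; each row is the pose to reach, as a shift and turn from the pose commanded when the call began, along the tool's axes at that moment; what a row does not reach only later rows make up. A row lasts 1/10 s, in which the tool goes at most 50 mm and 8.59 degrees, less where a joint would pass 70% of its speed; a pose out of reach is approached as far as the arm can. A call with a gripper value outside its range is refused whole. The fingers move at their own pace and stop on an object; FORCE is the grip in N (left out, the last holds). Time passes only in rows, so rows that repeat a pose let the fingers close. It gives the time, the measured TCP pose, the force, the opening and the grip force at its end, in the units of the state.
- robot.observe(): the state, without advancing time (a new reading comes with each control period).
- robot.read_camera(name): name is "side" or "top"; returns a dict with "pixels" (384x512x3 uint8, red, green, blue), "vfov" (degrees; the focal length in pixels is half the picture's height over the tangent of half this angle, whatever the lens; pixels are square), "cx", "cy" (the principal point, pixels), "eye" and "orientation" of the camera in the world. Camera axes: x right, y down, z forward; pixel columns grow to the right and rows downward; lengths in m; the calibration is good to about 2 mm. A picture is of the moment at which its call begins. There is no depth.
- robot.hand_in(): hands the job in; it is judged then, once.
The state is a dict: "time_s": time; "joint_positions": joint angles; "qvel": joint speeds; "joint_efforts": joint torques, N m; "eef_pos": TCP position; "eef_rot": TCP orientation; "contact_force": force on the tool from outside, world axes, zero at the start; "moment": the same for the moment, N m; "gripper_width": opening from 0.0 (shut) to 1.0 (fully open); "gripper_force": force on a finger pad.
Only numpy, scipy, OpenCV 4.12 (cv2) and the standard library are available. Lean on these libraries where they do the work, as an engineer would, in place of code of your own. Each camera call takes 0.05 s, during which the arm holds its last target. There are 200 camera calls.

## Working session

There is one attempt and no reset: what is moved stays moved. The work goes in short steps, Python scripts to look and compute and a shell command to move; the robot and the scene stay as the last step left them, time stands still between calls to the robot, and variables do not carry over. Pictures are saved under pics/ and viewed, at most 10 in all, crops included, and the job is handed in when it is done.

```bash
mkdir -p pics; python3 - <<'E'
from station import robot
import cv2,numpy as np
for n in("top","side"):
    c=robot.read_camera(n); cv2.imwrite(f"pics/{n}0.png",cv2.resize(c["pixels"][:,:,::-1],(768,576),interpolation=cv2.INTER_CUBIC))
    print(n,{k:v for k,v in c.items() if k!="pixels"})
print(robot.observe())
E
```

```text
top {'vfov': 54.85103455662367, 'cx': 254.8282131216736, 'cy': 191.2210743688, 'eye': array([4.42871496e-01, 1.01200186e-03, 1.02660955e+00]), 'orientation': array([-0.04759126,  0.71564978, -0.69467604,  0.05482395])}
side {'vfov': 56.335570981182705, 'cx': 258.46075775852415, 'cy': 195.39015567348207, 'eye': array([0.49978093, 0.81137646, 0.74347294]), 'orientation': array([ 0.03342096, -0.05889852,  0.899208  , -0.43224874])}
{'time_s': 0.1, 'joint_positions': array([-1.28102781e+00,  2.76507530e-01,  1.50599569e+00, -8.95476006e-06,
        1.36069459e+00, -1.20965682e-01]), 'qvel': array([-0.00125645, -0.00187837, -0.00050027, -0.00209443,  0.00037101,
        0.00173028]), 'joint_efforts': array([ 1.13162547e-03, -4.17701769e+01, -2.46405602e+01, -1.48144968e-04,
        5.75707221e-03, -6.42535070e-06]), 'eef_pos': array([ 0.22946372, -0.52672232,  0.23054435]), 'eef_rot': array([-7.99347525e-04,  9.78985683e-01,  2.03927409e-01, -7.20205317e-05]), 'contact_force': array([ 0.46230017, -0.8433644 , -0.25481877]), 'moment': array([ 0.01548815, -0.02400165,  0.04450022]), 'gripper_force': 0.0, 'gripper_width': 0.9985443799984403}
```

View pics/top0.png

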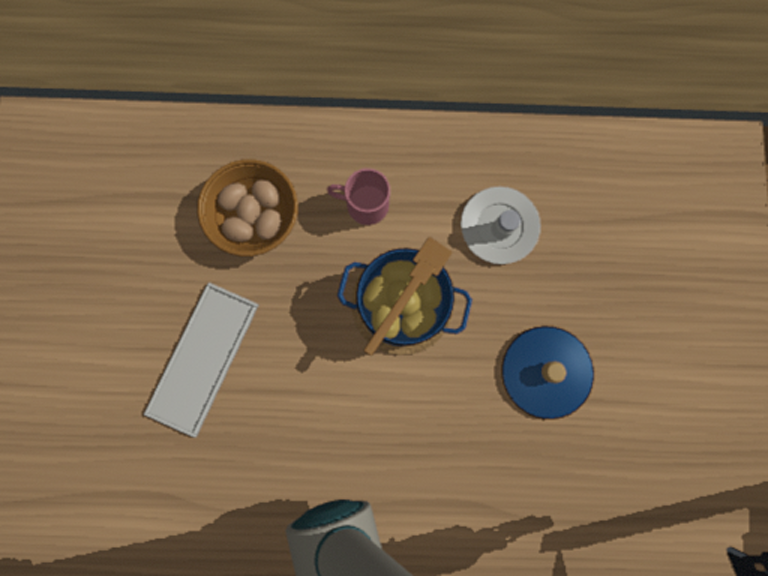

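View pics/side0.png

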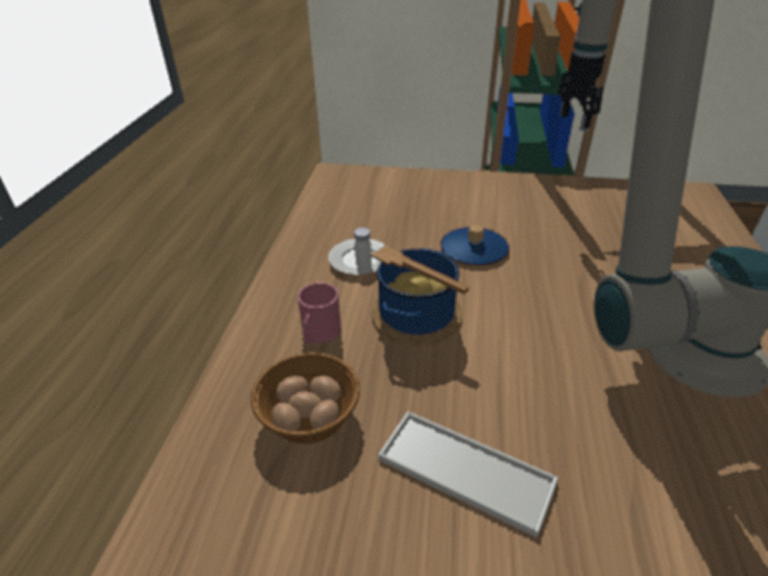

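Top view (1.5x): spatula runs from (370,350), handle, to (436,245), blade. The rest's corners are (209,285), (257,304), (193,436) and (145,414). The pot rim is at about (406,297) and the lid at (548,372), with its knob at (554,371). The side view agrees.

```bash
cat > h.py <<'E'
import numpy as np,cv2
from scipy.spatial.transform import Rotation as R
def rot(q): return R.from_quat([q[1],q[2],q[3],q[0]]).as_matrix()
def f(c): return 192/np.tan(np.radians(c["vfov"]/2))
def world(c,uv,z):
    uv=np.atleast_2d(uv).astype(float)
    d=np.c_[(uv[:,0]-c["cx"])/f(c),(uv[:,1]-c["cy"])/f(c),np.ones(len(uv))]@rot(c["orientation"]).T
    return c["eye"]+d*((z-c["eye"][2])/d[:,2])[:,None]
def proj(c,P):
    p=(np.atleast_2d(P)-c["eye"])@rot(c["orientation"])
    return np.c_[p[:,0]/p[:,2]*f(c)+c["cx"],p[:,1]/p[:,2]*f(c)+c["cy"]]
def circ(x,y,z,r):
    t=np.linspace(0,2*np.pi,60); return np.c_[x+r*np.cos(t),y+r*np.sin(t),0*t+z]
def poly(x,y,yaw,z,pts):
    p=np.array(pts); s,k=np.sin(yaw),np.cos(yaw)
    return np.c_[x+k*p[:,0]-s*p[:,1],y+s*p[:,0]+k*p[:,1],0*p[:,0]+z]
SP=[(-.11,-.008),(.036,-.008),(.036,-.015),(.06,-.015),(.06,-.024),(.11,-.024),(.11,.024),(.06,.024),(.06,.015),(.036,.015),(.036,.008),(-.11,.008),(-.11,-.008)]
RE=[(-.13,-.05),(.13,-.05),(.13,.05),(-.13,.05),(-.13,-.05)]
def crop(c,curves,box,k,name):
    x0,y0,x1,y1=box
    im=cv2.resize(c["pixels"][y0:y1,x0:x1,::-1],None,fx=k,fy=k,interpolation=cv2.INTER_CUBIC)
    for P in curves: cv2.polylines(im,[np.int32((proj(c,P)+.5-[x0,y0])*k)],False,(0,255,0),1)
    cv2.imwrite(name,im)
E
python3 - <<'E'
from station import robot
from h import *
c=robot.read_camera("top"); s=robot.read_camera("side")
def blob(c,lo,hi,box):
    h=cv2.cvtColor(c["pixels"],cv2.COLOR_RGB2HSV); m=cv2.inRange(h,lo,hi); k=np.zeros_like(m);k[box[1]:box[3],box[0]:box[2]]=1
    cs,_=cv2.findContours(m*k,0,2); return max(cs,key=cv2.contourArea)
L=blob(c,(100,120,20),(125,255,255),(320,205,410,290))
hull=cv2.convexHull(L)[:,0]; w=world(c,hull,.010)
print("lid",cv2.minEnclosingCircle(np.float32(w[:,:2])))
lid=np.array(cv2.minEnclosingCircle(np.float32(w[:,:2]))[0])
r=world(c,np.array([(209,285),(257,304),(193,436),(145,414)])/1.5,.013)[:,:2]
print("rest",r.mean(0),np.linalg.norm(np.diff(r,axis=0),axis=1)); d=(r[0]+r[1]-r[2]-r[3]); ry=np.arctan2(d[1],d[0]); print(ry)
hd=world(c,np.array([(370,350),(436,245)])/1.5,.127)[:,:2]; d=hd[1]-hd[0]; sy=np.arctan2(d[1],d[0]); print("spat",hd.mean(0),np.linalg.norm(d),sy)
p=world(c,[(406/1.5,297/1.5)],.115)[0]; print("pot",p)
kb=world(c,[(554/1.5,371/1.5)],.058)[0]; print("knob",kb)
C=[circ(*lid,.010,.0835),circ(*lid,.058,.015),circ(*lid,.043,.019),circ(p[0],p[1],.115,.08),circ(p[0],p[1],.115,.076),poly(*r.mean(0),ry,.013,RE),poly(*hd.mean(0),sy,.124,SP)]
crop(c,C,(90,140,410,300),2.5,"pics/top1.png"); crop(s,C,(230,140,390,360),2.7,"pics/side1.png")
E
```

```text
lid ((0.445310115814209, -0.31141772866249084), 0.08178986608982086)
rest [0.45020198 0.31498083] [0.09583114 0.25755301 0.09482335]
-0.3904657982278755
spat [ 0.55903653 -0.04148258] 0.2045344331671992 -0.5325229474462279
pot [ 0.5602769  -0.04623669  0.115     ]
knob [ 0.44625449 -0.30852364  0.058     ]
```

View pics/top1.png

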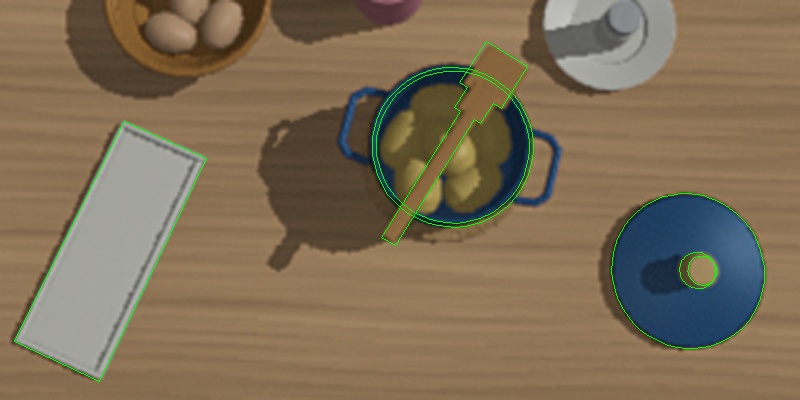

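View pics/side1.png

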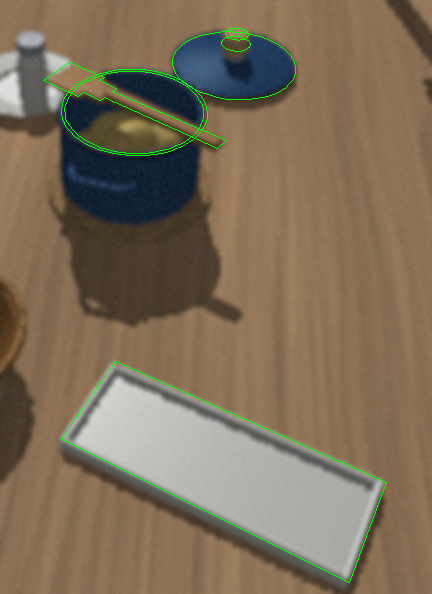

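Overlays fit in both views (pot rim around top-crop (452,147), lid (688,271), rest (110,250), spatula (455,143)). Next I go above the spatula grip, using the half-turn grasp so joint 6 stays mid-range.

```bash
cat >> h.py <<'E'
def to(x,y,z,yaw):
    "shift/turn in tool axes from measured pose to a tool-down pose whose x axis has this yaw (mod pi not applied)"
    from station import robot
    o=robot.observe(); M=rot(o["eef_rot"]); d=M.T@(np.array([x,y,z])-o["eef_pos"])
    y0=np.arctan2(M[1,0],M[0,0]); t=-((yaw-y0+np.pi)%(2*np.pi)-np.pi)
    print("t",o["time_s"],"pos",o["eef_pos"].round(4),"yaw",round(y0,4),"tilt",M[:,2].round(4),"F",o["contact_force"].round(2),"w",round(o["gripper_width"]*85.4,1),"gf",o["gripper_force"],"j6",o["joint_positions"][5].round(2))
    print("shift",d.round(4),"turn",round(t,4))
E
python3 -m pendant '[[[0.1,-0.06,0,-0.3,0.0854],[0.505,-0.3,0,-2.198,0.05],[0.505,-0.3,0,-2.198,0.05],[0.505,-0.3,0,-2.198,0.05],[0.505,-0.3,0,-2.198,0.05],[0.505,-0.3,0,-2.198,0.05],[0.505,-0.3,0,-2.198,0.05],[0.505,-0.3,0,-2.198,0.05],[0.505,-0.3,0,-2.198,0.05],[0.505,-0.3,0,-2.198,0.05],[0.505,-0.3,0,-2.198,0.05],[0.505,-0.3,0,-2.198,0.05],[0.505,-0.3,0,-2.198,0.05],[0.505,-0.3,0,-2.198,0.05],[0.505,-0.3,0,-2.198,0.05],[0.505,-0.3,0,-2.198,0.05],[0.505,-0.3,0,-2.198,0.05],[0.505,-0.3,0,-2.198,0.05],[0.505,-0.3,0,-2.198,0.05],[0.505,-0.3,0,-2.198,0.05]]]' 40
python3 -c "
from h import *
to(.5728,-.0496,.116,2.609)"
```

```text
time_s: 2.2
eef_pos: [0.5728, -0.0506, 0.2313]
eef_rot: [0.0, 0.264, 0.965, -0.0]
contact_force: [-0.4, 0.3, 0.5]
gripper_width: 0.586
gripper_force: 0.0
t 2.2 pos [ 0.5728 -0.0506  0.2313] yaw 2.608 tilt [ 1.e-04 -1.e-04 -1.e+00] F [-0.36  0.28  0.52] w 50.1 gf 0.0 j6 -1.25
shift [0.0005 0.0009 0.1153] turn -0.001
```

```bash
python3 -m pendant '[[[0,0.001,0.03,0,0.05],[0,0.001,0.06,0,0.045],[0,0.001,0.085,0,0.04],[0,0.001,0.1,0,0.04],[0,0.001,0.108,0,0.035],[0,0.001,0.112,0,0.035],[0,0.001,0.115,0,0.035],[0,0.001,0.115,0,0.035],[0,0.001,0.115,0,0.025],[0,0.001,0.115,0,0.02],[0,0.001,0.115,0,0.01],[0,0.001,0.115,0,0.01],[0,0.001,0.115,0,0.01],[0,0.001,0.115,0,0.01],[0,0.001,0.115,0,0.01]]]' 40
python3 - <<'E'
from station import robot
from h import *
c=robot.read_camera("side"); crop(c,[],(220,80,380,240),3.7,"pics/s2.png"); to(.4502,.315,.1,0)
E
```

```text
time_s: 3.7
eef_pos: [0.5738, -0.0498, 0.1172]
eef_rot: [0.001, 0.263, 0.965, -0.0]
contact_force: [-0.2, -1.1, 4.9]
gripper_width: 0.17
gripper_force: 41.5
t 3.75 pos [ 0.5738 -0.0498  0.1172] yaw 2.6089 tilt [ 1.4e-03 -6.0e-04 -1.0e+00] F [-1.15 -0.59  5.53] w 14.8 gf 41.48982524871826 j6 -1.25
shift [0.2918 0.2515 0.0168] turn 2.6089
```

View pics/s2.png

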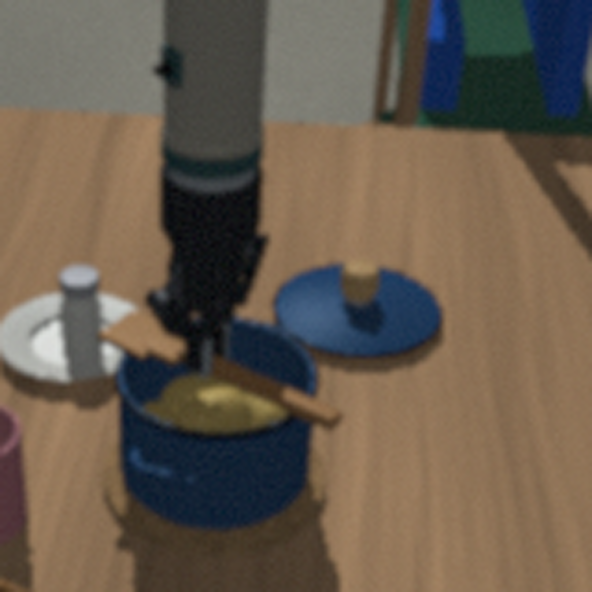

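The fingers hold the handle (crop (205,360)) and the spatula is still flat on the rim. Lifting.

```bash
python3 -m pendant '[[[0,0,-0.003,0,0.01],[0,0,-0.01,0,0.01],[0,0,-0.02,0,0.01],[0,0,-0.035,0,0.01],[0,0,-0.05,0,0.01],[0,0,-0.065,0,0.01],[0,0,-0.075,0,0.01],[0,0,-0.08,0,0.01],[0,0,-0.08,0,0.01],[0,0,-0.08,0,0.01]]]'
python3 - <<'E'
from station import robot
from h import *
a=-.3905
to(.4502+.016*np.cos(a),.315+.016*np.sin(a),.2,a+np.pi)
c=robot.read_camera("side")
y=2.6083-np.pi;o=robot.observe()["eef_pos"];u=np.array([np.cos(y),np.sin(y)]);og=o[:2]-.016*u
c2=robot.read_camera("top")
crop(c,[poly(*og,y,o[2]-.002+.0,SP)],(190,60,390,210),4,"pics/s3.png")
E
```

```text
time_s: 4.75
eef_pos: [0.573, -0.0495, 0.1958]
eef_rot: [-0.0, 0.263, 0.965, -0.0]
contact_force: [-0.3, -0.7, -1.2]
gripper_width: 0.172
gripper_force: 40.8
t 4.75 pos [ 0.573  -0.0495  0.1958] yaw 2.6089 tilt [-1.e-03  1.e-04 -1.e+00] F [-0.27 -0.7  -1.16] w 14.7 gf 40.77865719795227 j6 -1.25
shift [ 0.2751  0.2539 -0.0041] turn -0.1422
```

View pics/s3.png

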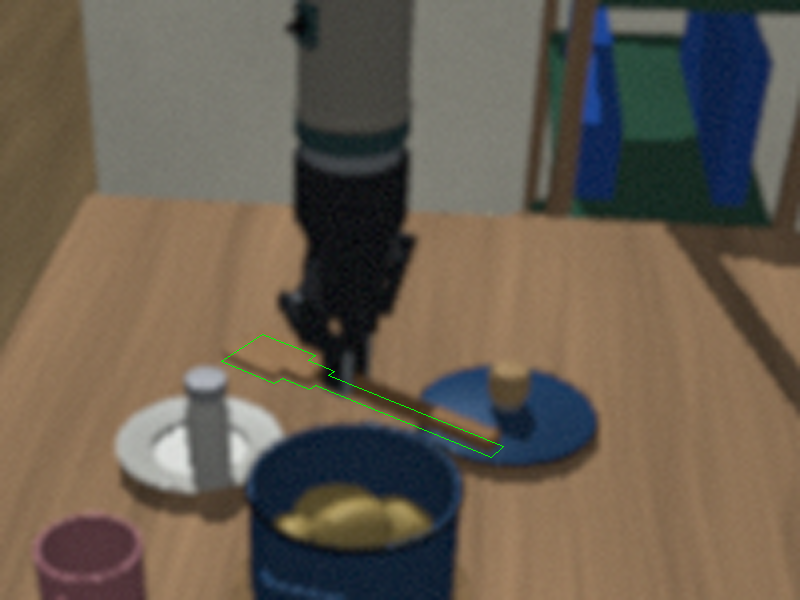

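The spatula is lifted and clear, near the drawn outline; the blade blends with the table at (270,360), so I'll check its roll over the white rest.

```bash
python3 -m pendant '[[[0.005,0.005,0,0,0.01],[0.014,0.013,0,-0.007,0.01],[0.028,0.026,0,-0.014,0.01],[0.045,0.042,0,-0.023,0.01],[0.063,0.058,0,-0.033,0.01],[0.082,0.076,0,-0.042,0.01],[0.101,0.093,0,-0.052,0.01],[0.12,0.111,0,-0.062,0.01],[0.139,0.128,0,-0.072,0.01],[0.158,0.146,0,-0.082,0.01],[0.177,0.163,0,-0.091,0.01],[0.196,0.181,0,-0.101,0.01],[0.215,0.198,0,-0.111,0.01],[0.232,0.214,0,-0.12,0.01],[0.247,0.228,0,-0.128,0.01],[0.26,0.24,0,-0.134,0.01],[0.269,0.248,0,-0.139,0.01],[0.275,0.254,0,-0.142,0.01],[0.275,0.254,0,-0.142,0.01],[0.275,0.254,0,-0.142,0.01]]]'
python3 -m pendant '[[[0,0,0.02,0,0.01],[0,0,0.04,0,0.01],[0,0,0.06,0,0.01],[0,0,0.08,0,0.01],[0,0,0.1,0,0.01],[0,0,0.115,0,0.01],[0,0,0.125,0,0.01],[0,0,0.13,0,0.01],[0,0,0.13,0,0.01],[0,0,0.13,0,0.01],[0,0,0.13,0,0.01]]]'
cat > v.py <<'E'
import sys
from station import robot
from h import *
a=-.3905
to(.4502+.016*np.cos(a),.315+.016*np.sin(a),.008,a+np.pi)
o=robot.observe()["eef_pos"];u=np.array([np.cos(a),np.sin(a)]);og=o[:2]-.016*u
c=robot.read_camera("side");t=robot.read_camera("top")
C=[poly(*og,a,o[2]-.002,SP)]
crop(t,C,(85,170,185,300),4.5,"/tmp/a.png"); crop(c,C,(230,240,390,370),4.5,"/tmp/b.png")
im=np.hstack([cv2.imread("/tmp/a.png"),cv2.imread("/tmp/b.png")]); cv2.imwrite(sys.argv[1],cv2.resize(im,None,fx=.68,fy=.68,interpolation=cv2.INTER_AREA))
E
python3 v.py pics/s4.png
```

```text
time_s: 6.85
eef_pos: [0.4654, 0.3085, 0.1962]
eef_rot: [0.0, 0.194, 0.981, -0.0]
contact_force: [-0.4, -0.6, -0.3]
gripper_width: 0.171
gripper_force: 40.8
time_s: 7.95
eef_pos: [0.4661, 0.3091, 0.0671]
eef_rot: [0.001, 0.194, 0.981, 0.0]
contact_force: [0.0, 0.1, 0.0]
gripper_width: 0.172
gripper_force: 40.8
t 7.95 pos [0.4661 0.3091 0.0671] yaw 2.7508 tilt [ 1.6e-03  7.0e-04 -1.0e+00] F [0.02 0.06 0.04] w 14.7 gf 40.76844334602356 j6 -0.72
shift [ 0.001  -0.0007  0.0591] turn -0.0003
```

View pics/s4.png

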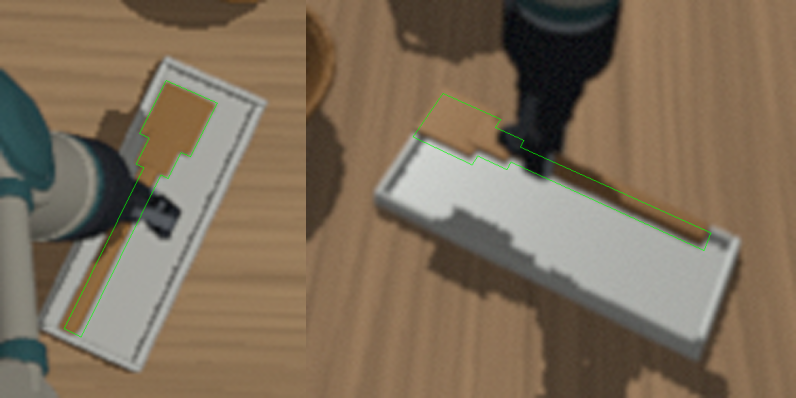

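Spatula flat, lengthwise over the tray: blade at (180,130) and handle end at (75,328) in the top crop, matching the outline. Lowering.

```bash
python3 -m pendant '[[[0,0,0.012,0,0.01],[0,0,0.024,0,0.01],[0,0,0.034,0,0.01],[0,0,0.042,0,0.01],[0,0,0.048,0,0.01],[0,0,0.052,0,0.01],[0,0,0.054,0,0.01],[0,0,0.055,0,0.01],[0,0,0.055,0,0.01],[0,0,0.055,0,0.01]]]'
python3 -m pendant '[[[0,0,0.001,0,0.01],[0,0,0.001,0,0.01],[0,0,0.002,0,0.01],[0,0,0.002,0,0.01],[0,0,0.002,0,0.01]]]'
```

```text
time_s: 9.05
eef_pos: [0.4657, 0.309, 0.0116]
eef_rot: [0.0, 0.194, 0.981, 0.0]
contact_force: [-0.6, 0.8, -0.7]
gripper_width: 0.172
gripper_force: 40.8
time_s: 9.55
eef_pos: [0.4654, 0.3088, 0.0092]
eef_rot: [-0.0, 0.194, 0.981, -0.0]
contact_force: [0.6, -0.4, -0.3]
gripper_width: 0.173
gripper_force: 40.8
```

```bash
python3 -m pendant '[[[0,0,0.001,0,0.01],[0,0,0.001,0,0.01],[0,0,0.001,0,0.01]]]'
python3 -m pendant '[[[0,0,0.001,0,0.01],[0,0,0.001,0,0.01],[0,0,0.001,0,0.01]]]'
```

```text
time_s: 9.85
eef_pos: [0.4655, 0.3089, 0.0082]
eef_rot: [0.0, 0.194, 0.981, -0.0]
contact_force: [0.4, 0.5, 0.3]
gripper_width: 0.174
gripper_force: 40.8
time_s: 10.15
eef_pos: [0.4655, 0.3089, 0.0082]
eef_rot: [0.0, 0.194, 0.981, 0.0]
contact_force: [-1.1, -1.0, 6.1]
gripper_width: 0.173
gripper_force: 41.6
```

Contact at 6 N. Releasing and rising.

```bash
python3 -m pendant '[[[0,0,0,0,0.017],[0,0,0,0,0.02],[0,0,0,0,0.025],[0,0,0,0,0.03],[0,0,0,0,0.035],[0,0,0,0,0.035],[0,0,-0.005,0,0.035],[0,0,-0.02,0,0.035],[0,0,-0.05,0,0.035],[0,0,-0.09,0,0.05],[0,0,-0.13,0,0.06],[0,0,-0.17,0,0.06],[0,0,-0.2,0,0.06],[0,0,-0.22,0,0.06],[0,0,-0.22,0,0.06]]]'
sed -i 's/^C=.*/C=[poly(.4502,.315,a,.012,SP)]/' v.py; python3 v.py pics/s5.png; python3 -c "
from h import *
to(.4455,-.311,.2,2.75)"
```

```text
time_s: 11.65
eef_pos: [0.4671, 0.3097, 0.2311]
eef_rot: [0.003, 0.194, 0.981, 0.002]
contact_force: [-0.7, 0.4, -0.0]
gripper_width: 0.707
gripper_force: 0.0
t 11.65 pos [0.4671 0.3097 0.2311] yaw 2.7508 tilt [ 0.0069  0.0033 -1.    ] F [-0.71  0.37 -0.03] w 60.3 gf 0.0 j6 -0.72
shift [ 0.0028 -0.0028  0.2231] turn -0.0003
t 11.75 pos [0.4652 0.3087 0.2272] yaw 2.7508 tilt [ 2.e-04 -0.e+00 -1.e+00] F [ 0.46  0.34 -0.44] w 59.9 gf 0.0 j6 -0.72
shift [-0.2179 -0.5805  0.0272] turn 0.0008
```

View pics/s5.png

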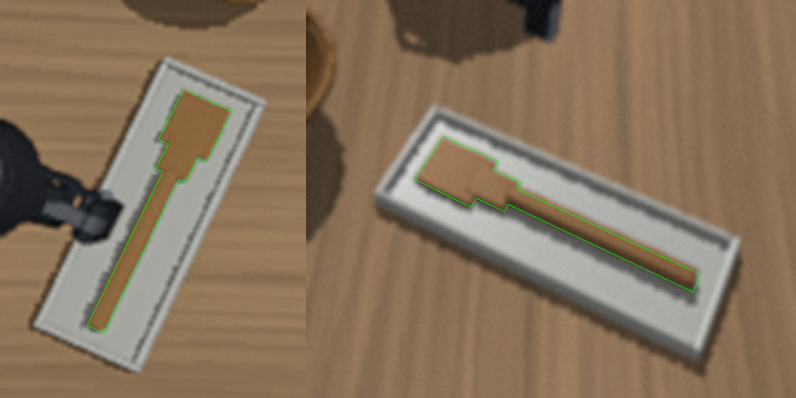

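The spatula lies flat in the tray and matches the outline (blade (195,135), handle end (97,325)). Next the lid knob.

```bash
python3 -m pendant '[[[-0.01,-0.02,0,0.1,0.06],[-0.218,-0.58,0.027,1.18,0.065],[-0.218,-0.58,0.027,1.18,0.065],[-0.218,-0.58,0.027,1.18,0.065],[-0.218,-0.58,0.027,1.18,0.065],[-0.218,-0.58,0.027,1.18,0.065],[-0.218,-0.58,0.027,1.18,0.065],[-0.218,-0.58,0.027,1.18,0.065],[-0.218,-0.58,0.027,1.18,0.065],[-0.218,-0.58,0.027,1.18,0.065],[-0.218,-0.58,0.027,1.18,0.065],[-0.218,-0.58,0.027,1.18,0.065],[-0.218,-0.58,0.027,1.18,0.065],[-0.218,-0.58,0.027,1.18,0.065],[-0.218,-0.58,0.027,1.18,0.065],[-0.218,-0.58,0.027,1.18,0.065],[-0.218,-0.58,0.027,1.18,0.065],[-0.218,-0.58,0.027,1.18,0.065],[-0.218,-0.58,0.027,1.18,0.065]]]'
python3 -c "
from h import *
to(.4455,-.3108,.028,1.571)"
```

```text
time_s: 13.65
eef_pos: [0.4463, -0.3095, 0.2006]
eef_rot: [0.0, 0.707, 0.708, 0.0]
contact_force: [0.6, 0.3, -0.6]
gripper_width: 0.76
gripper_force: 0.0
t 13.65 pos [ 0.4463 -0.3095  0.2006] yaw 1.5723 tilt [ 3.e-04 -3.e-04 -1.e+00] F [ 0.58  0.27 -0.62] w 64.9 gf 0.0 j6 -0.74
shift [-0.0013 -0.0009  0.1726] turn 0.0013
```

```bash
python3 -m pendant '[[[-0.001,-0.001,0.03,0,0.065],[-0.001,-0.001,0.06,0,0.065],[-0.001,-0.001,0.09,0,0.065],[-0.001,-0.001,0.12,0,0.065],[-0.001,-0.001,0.14,0,0.065],[-0.001,-0.001,0.155,0,0.065],[-0.001,-0.001,0.165,0,0.065],[-0.001,-0.001,0.17,0,0.065],[-0.001,-0.001,0.172,0,0.065],[-0.001,-0.001,0.172,0,0.06],[-0.001,-0.001,0.172,0,0.055],[-0.001,-0.001,0.172,0,0.05],[-0.001,-0.001,0.172,0,0.045],[-0.001,-0.001,0.172,0,0.04],[-0.001,-0.001,0.172,0,0.036],[-0.001,-0.001,0.172,0,0.03],[-0.001,-0.001,0.172,0,0.03],[-0.001,-0.001,0.172,0,0.03]]]' 60
```

```text
time_s: 15.45
eef_pos: [0.4462, -0.3119, 0.0293]
eef_rot: [0.001, 0.707, 0.707, 0.0]
contact_force: [1.9, 1.5, 5.8]
gripper_width: 0.42
gripper_force: 59.4
```

```bash
python3 -m pendant '[[[0,0,-0.003,0,0.03],[0,0,-0.008,0,0.03],[0,0,-0.018,0,0.03],[0,0,-0.033,0,0.03],[0,0,-0.05,0,0.03],[0,0,-0.07,0,0.03],[0,0,-0.09,0,0.03],[0,0,-0.11,0,0.03],[0,0,-0.13,0,0.03],[0,0,-0.145,0,0.03],[0,0,-0.155,0,0.03],[0,0,-0.16,0,0.03],[0,0,-0.16,0,0.03],[0,0,-0.16,0,0.03]]]'
python3 - <<'E'
from station import robot
from h import *
from scipy.optimize import least_squares
o=robot.observe()["eef_pos"]; z=o[2]-.0293+.010
t=robot.read_camera("top")
h=cv2.cvtColor(t["pixels"],cv2.COLOR_RGB2HSV); m=cv2.inRange(h,(100,100,15),(128,255,255)); n,l,st,ce=cv2.connectedComponentsWithStats(m)
print(st[st[:,4]>100].tolist())
to(.5603,-.0462,.19,1.571)
C=[circ(o[0],o[1],z,.0835)]
crop(t,C,(310,190,430,300),4,"/tmp/a.png")
crop(robot.read_camera("side"),C,(270,40,390,150),4,"/tmp/b.png")
crop(t,[circ(.5603,-.0462,.115,.08),circ(.5603,-.0462,.115,.076)],(215,150,325,250),4,"/tmp/c.png")
im=[cv2.copyMakeBorder(i,0,480-i.shape[0],0,0,0) for i in map(cv2.imread,("/tmp/a.png","/tmp/b.png","/tmp/c.png")) if i is not None]
im=cv2.hconcat([cv2.resize(i,None,fx=.57,fy=.57,interpolation=cv2.INTER_AREA) for i in im]); cv2.imwrite("pics/l6.png",im[:,:800]); print(im.shape)
E
```

```text
time_s: 16.85
eef_pos: [0.4446, -0.3111, 0.1876]
eef_rot: [-0.001, 0.707, 0.707, -0.0]
contact_force: [-0.6, -0.7, -3.2]
gripper_width: 0.415
gripper_force: 60.3
[[0, 0, 512, 384, 192965], [225, 166, 89, 64, 1305], [351, 214, 50, 72, 2307]]
t 16.9 pos [ 0.4446 -0.311   0.1874] yaw 1.5708 tilt [-0.0015  0.0013 -1.    ] F [-0.28 -0.39 -4.56] w 35.7 gf 60.34062262857333 j6 -0.74
shift [ 0.2648  0.1157 -0.0024] turn -0.0002
(274, 799, 3)
```

View pics/l6.png

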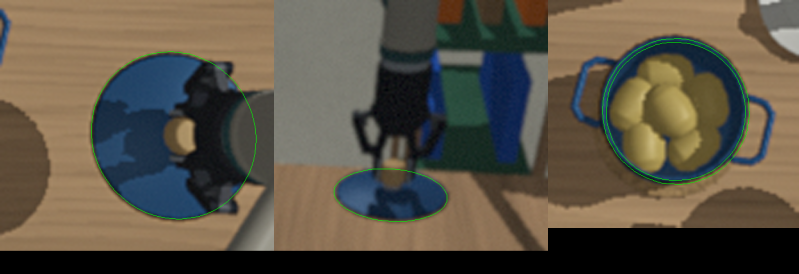

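Lid held level and centred on the TCP (flange circle fits at (173,135) and (391,195)); the open pot fits at (675,112). A sub-pixel fit of pot and lid comes next.

```bash
cat > fit.py <<'E'
from station import robot
from h import *
from scipy.optimize import least_squares
from scipy.ndimage import map_coordinates
T=robot.read_camera("top");S=robot.read_camera("side")
def meas(c,x,y,z,r,full):
    B=c["pixels"].astype(float); B=cv2.GaussianBlur(B[:,:,2]-B[:,:,0],(0,0),.8)
    e=c["eye"][:2]-[x,y]; a0=np.arctan2(-e[1],-e[0]); out=[]
    w=np.pi if full else 1.25
    for a in np.linspace(a0-w,a0+w,90):
        rr=np.arange(r-.012,r+.012,.0004)
        P=np.c_[x+rr*np.cos(a),y+rr*np.sin(a),0*rr+z]; uv=proj(c,P)
        g=-np.gradient(map_coordinates(B,[uv[:,1],uv[:,0]],order=1)); i=g[3:-3].argmax()+3
        if g[i]>.4 and 4<i<len(rr)-5: out.append((a,rr[i]))
    return np.array(out)
def fit(c,x,y,z,r,full):
    for _ in range(4):
        m=meas(c,x,y,z,r,full)
        s=least_squares(lambda q:q[0]*np.cos(m[:,0])+q[1]*np.sin(m[:,0])+r-m[:,1],[0,0],loss="soft_l1",f_scale=.0008)
        x+=s.x[0];y+=s.x[1]
    return round(x,4),round(y,4),len(m),np.median(abs(s.fun)).round(4)
o=robot.observe()["eef_pos"]; print("tcp",o.round(4))
for n,c in(("top",T),("side",S)):
    print(n,"lid",fit(c,o[0],o[1],o[2]-.0293+.009,.0835,True),"pot",fit(c,.5603,-.0462,.115,.08,False))
E
python3 fit.py
```

```text
tcp [ 0.4448 -0.3112  0.1875]
top lid (np.float64(0.4433), np.float64(-0.3129), 74, np.float64(0.0008)) pot (np.float64(0.5631), np.float64(-0.0442), 89, np.float64(0.0004))
side lid (np.float64(0.4436), np.float64(-0.3161), 82, np.float64(0.0019)) pot (np.float64(0.5611), np.float64(-0.0449), 90, np.float64(0.002))
```

```bash
python3 -m pendant '[[[0.004,0.002,0,0,0.03],[0.012,0.005,0,0,0.03],[0.024,0.011,0,0,0.03],[0.04,0.018,0,0,0.03],[0.058,0.026,0,0,0.03],[0.078,0.034,0,0,0.03],[0.098,0.043,0,0,0.03],[0.118,0.052,0,0,0.03],[0.138,0.061,0,0,0.03],[0.158,0.07,0,0,0.03],[0.178,0.078,0,0,0.03],[0.198,0.087,0,0,0.03],[0.216,0.095,0,0,0.03],[0.232,0.102,0,0,0.03],[0.246,0.108,0,0,0.03],[0.256,0.113,0,0,0.03],[0.264,0.116,0,0,0.03],[0.268,0.118,0,0,0.03],[0.268,0.118,0,0,0.03],[0.268,0.118,0,0,0.03]]]'
python3 -m pendant '[[[0,0,0.01,0,0.03],[0,0,0.02,0,0.03],[0,0,0.028,0,0.03],[0,0,0.034,0,0.03],[0,0,0.036,0,0.03],[0,0,0.036,0,0.03],[0,0,0.036,0,0.03]]]'
python3 fit.py
```

```text
time_s: 19.05
eef_pos: [0.5629, -0.0439, 0.1883]
eef_rot: [0.0, 0.707, 0.707, -0.0]
contact_force: [0.5, -0.3, -4.7]
gripper_width: 0.417
gripper_force: 60.3
time_s: 19.75
eef_pos: [0.5634, -0.0435, 0.1525]
eef_rot: [0.0, 0.707, 0.707, 0.0]
contact_force: [0.3, 0.5, -3.7]
gripper_width: 0.419
gripper_force: 60.3
tcp [ 0.5634 -0.0435  0.1528]
top lid (np.float64(0.5633), np.float64(-0.0431), 50, np.float64(0.0008)) pot (np.float64(0.5652), np.float64(-0.0475), 14, np.float64(0.0014))
side lid (np.float64(0.5625), np.float64(-0.048), 81, np.float64(0.002)) pot (np.float64(0.5489), np.float64(-0.0543), 34, np.float64(0.0025))
```

```bash
python3 -m pendant '[[[-0.0005,0,0.002,0,0.03],[-0.0005,0,0.004,0,0.03],[-0.0005,0,0.006,0,0.03],[-0.0005,0,0.006,0,0.03],[-0.0005,0,0.006,0,0.03]]]'
python3 -m pendant '[[[0,0,0.001,0,0.03],[0,0,0.002,0,0.03],[0,0,0.003,0,0.03],[0,0,0.003,0,0.03]]]'
```

```text
time_s: 20.35
eef_pos: [0.563, -0.0439, 0.1462]
eef_rot: [-0.0, 0.707, 0.707, -0.0]
contact_force: [-0.3, 0.5, -3.2]
gripper_width: 0.421
gripper_force: 60.3
time_s: 20.75
eef_pos: [0.5629, -0.0439, 0.1431]
eef_rot: [-0.0, 0.707, 0.707, -0.0]
contact_force: [0.0, -0.6, -3.9]
gripper_width: 0.42
gripper_force: 60.3
```

```bash
python3 -m pendant '[[[0,0,0.001,0,0.03],[0,0,0.002,0,0.03],[0,0,0.002,0,0.03],[0,0,0.002,0,0.03]]]'
python3 -m pendant '[[[0,0,0.001,0,0.03],[0,0,0.002,0,0.03],[0,0,0.002,0,0.03],[0,0,0.002,0,0.03]]]'
```

```text
time_s: 21.15
eef_pos: [0.5631, -0.044, 0.1412]
eef_rot: [0.0, 0.707, 0.707, -0.0]
contact_force: [0.6, 0.5, -3.8]
gripper_width: 0.417
gripper_force: 60.3
time_s: 21.55
eef_pos: [0.5631, -0.044, 0.1393]
eef_rot: [0.0, 0.707, 0.707, -0.0]
contact_force: [-0.7, 0.0, -2.0]
gripper_width: 0.42
gripper_force: 60.3
```

```bash
python3 -m pendant '[[[0,0,0.001,0,0.03],[0,0,0.001,0,0.03],[0,0,0.001,0,0.03]]]'
python3 -m pendant '[[[0,0,0.001,0,0.03],[0,0,0.001,0,0.03],[0,0,0.001,0,0.03]]]'
python3 -m pendant '[[[0,0,0.0005,0,0.03],[0,0,0.0005,0,0.03],[0,0,0.0005,0,0.03]]]'
```

```text
time_s: 21.85
eef_pos: [0.5631, -0.044, 0.1383]
eef_rot: [0.0, 0.707, 0.707, 0.0]
contact_force: [-0.7, -0.3, -3.3]
gripper_width: 0.414
gripper_force: 60.4
time_s: 22.15
eef_pos: [0.5633, -0.044, 0.1373]
eef_rot: [0.0, 0.707, 0.707, 0.0]
contact_force: [0.2, -0.4, -3.6]
gripper_width: 0.419
gripper_force: 60.3
time_s: 22.45
eef_pos: [0.5633, -0.044, 0.1369]
eef_rot: [0.0, 0.707, 0.707, 0.0]
contact_force: [0.2, 0.3, -2.6]
gripper_width: 0.417
gripper_force: 60.4
```

```bash
python3 -m pendant '[[[0,0,0.0005,0,0.03],[0,0,0.001,0,0.03],[0,0,0.001,0,0.03]]]'
python3 -m pendant '[[[0,0,0.0005,0,0.03],[0,0,0.0005,0,0.03],[0,0,0.0005,0,0.03]]]'
```

```text
time_s: 22.75
eef_pos: [0.5632, -0.044, 0.1363]
eef_rot: [0.0, 0.707, 0.707, 0.0]
contact_force: [-0.6, 0.9, -0.1]
gripper_width: 0.422
gripper_force: 60.7
time_s: 23.05
eef_pos: [0.5632, -0.044, 0.1363]
eef_rot: [0.0, 0.707, 0.707, 0.0]
contact_force: [-1.6, -0.0, 6.0]
gripper_width: 0.419
gripper_force: 61.2
```

Contact came at exactly the predicted seated height. I'll ease the grip, open slowly and leave.

```bash
python3 -m pendant '[[[0,0,0,0,0.034],[0,0,0,0,0.036],[0,0,0,0,0.038],[0,0,0,0,0.042],[0,0,0,0,0.047],[0,0,0,0,0.055],[0,0,0,0,0.062],[0,0,0,0,0.065],[0,0,0,0,0.065],[0,0,-0.01,0,0.065],[0,0,-0.03,0,0.065],[0,0,-0.06,0,0.065],[0,0,-0.09,0,0.065],[0,0,-0.12,0,0.065],[0,0,-0.14,0,0.065],[0,0,-0.14,0,0.065]]]' 20
python3 -m pendant '[[[-0.04,-0.02,0,0,0.065],[-0.08,-0.05,0,0,0.065],[-0.12,-0.08,0,0,0.065],[-0.16,-0.11,0,0,0.065],[-0.2,-0.14,0,0,0.065],[-0.24,-0.16,0,0,0.065],[-0.26,-0.17,0,0,0.065],[-0.26,-0.17,0,0,0.065],[-0.26,-0.17,0,0,0.065]]]'
python3 - <<'E'
from station import robot
from h import *
c=robot.read_camera("side");t=robot.read_camera("top")
x,y=.5625,-.0445
crop(t,[circ(x,y,.116,.0835),circ(x,y,.173,.015)],(85,140,335,300),3.2,"/tmp/a.png"); crop(c,[],(230,140,330,240),4,"/tmp/b.png");crop(c,[circ(x,y,.116,.0835)],(230,140,330,240),4,"/tmp/c.png")
a,b,d=map(cv2.imread,("/tmp/a.png","/tmp/b.png","/tmp/c.png"))
im=cv2.vconcat([cv2.resize(cv2.hconcat([b,d]),(800,400)),cv2.resize(a,(800,512))[:200+0] if 0 else cv2.copyMakeBorder(cv2.resize(a,(312,200)),0,0,0,488,0)]); cv2.imwrite("pics/f.png",im)
E
sed -i 's/o\[2\]-.0293+.009/.116/; s/fit(c,o\[0\],o\[1\]/fit(c,.5625,-.0445/' fit.py; python3 fit.py
```

```text
time_s: 24.65
eef_pos: [0.5649, -0.0443, 0.2795]
eef_rot: [0.003, 0.707, 0.707, 0.002]
contact_force: [0.3, -0.1, -1.2]
gripper_width: 0.757
gripper_force: 0.0
time_s: 25.55
eef_pos: [0.3927, -0.3035, 0.2745]
eef_rot: [-0.001, 0.708, 0.707, 0.0]
contact_force: [-0.6, 0.7, -0.6]
gripper_width: 0.762
gripper_force: 0.0
tcp [ 0.3936 -0.3027  0.2751]
top lid (np.float64(0.562), np.float64(-0.0444), 89, np.float64(0.0012)) pot (np.float64(0.565), np.float64(-0.0453), 89, np.float64(0.0004))
side lid (np.float64(0.5624), np.float64(-0.0497), 83, np.float64(0.0024)) pot (np.float64(0.5616), np.float64(-0.0527), 79, np.float64(0.0008))
```

View pics/f.png

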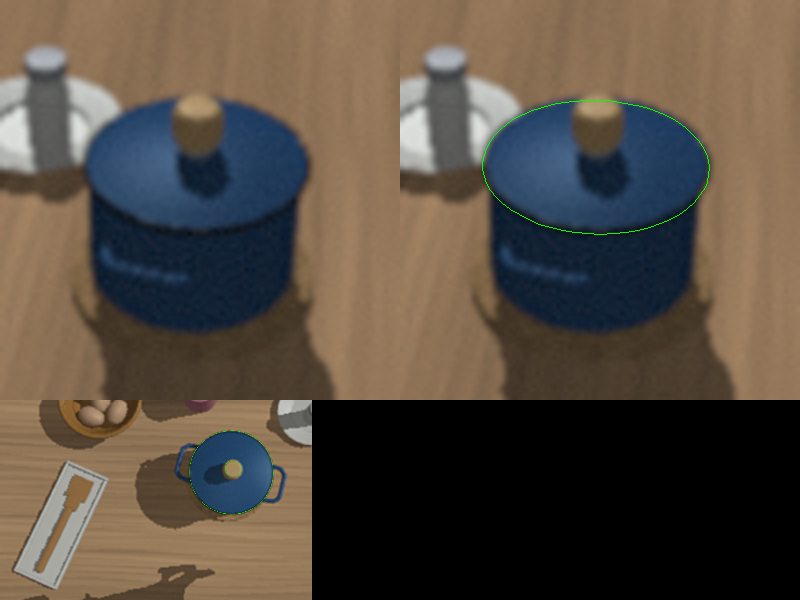

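The lid sits level on the pot all round (flange ellipse centred at (197,165) in the left crop, thin even gap line). The spatula lies in the rest and the bystanders are untouched.

```bash
python3 -c "
from station import robot
print(robot.hand_in())"
```

```text
the job is handed in; nothing more can be done
None
```

I laid the spatula lengthwise in the spoon rest, then lowered the lid gently until it sat level in the pot's rim, and handed the job in at about 26 s; the final pictures showed both in place, and the verdict was not returned.

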